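Snap the vent cap onto the spice tin

TASK

The spice tin's black snap cap is parked in the lipped aluminium rail: slide it out of the rail's open end, set it over the stud on the tin's lid and push it down until it clicks fully home. Keep pressing down on it firmly after the click, and finish like that, with the robot still holding the cap down. Leave the shaker, spatula and brush where they are.

Things in the scene. Friction and masses are not known exactly. Their poses are not given: they have to be found in the camera images.
- cap: Loose black plastic snap cap, about 45 g: round flange 44 mm across, 4 mm thick, topped by a round knob 28 mm across; 46 mm tall in all. Origin: centre of the underside, z up. Hollow from below: mouth in the flange 17 mm wide, 4 mm deep; behind it the bore is 22 mm wide, ending 28 mm above the underside. Yaw does not matter.
- rail: Aluminium C-rail fixed to the counter. Origin: on the counter, mid-width; x along the rail, open end at -x. Floor 3 mm thick, 60 mm wide, x -110 to +80 mm. Inward lips (10 to 13 mm above the counter, 32 mm slot between) run x -60 to +80 mm; closed at +80. The cap's flange lies on the floor under the lips, knob up through the slot, its centre at x 0 to 40 mm; it lifts out only beyond x = -85 mm.
- rail_mouth (a point): Middle of the rail's floor (3 mm above the counter) at the open end of the lips, rail x = -60 mm; axes as the rail.
- tin: Closed round steel spice tin, 103 mm in diameter, standing in a wooden collar 116 mm in diameter screwed to the counter, so it does not move. Origin: on the counter, on its axis; the flat lid is 95 mm above the counter.
- tin_seat (a point): Middle of the flat lid, where the cap's underside centre comes when home; z up. Steel stud here: 14 mm across, 18 mm tall, tapering to 8 mm over the last 5. Four sprung balls stick out 3.5 mm from it, 8 mm above the lid: a cap just laid on rests on them 11 mm too high. Pushing takes about 10 N; some 6 mm above home the resistance drops and the cap snaps down onto the lid.
- stud_tip (a point): Top centre of the stud, 18 mm above the lid.
- shaker: Glass shaker with a steel top, 58 mm in diameter, 107 mm tall. Bystander. Origin: centre of its underside.
- spatula: Flat steel spatula 280 mm long lying along its x. Bystander. Origin: under its middle.
- brush: Orange silicone basting brush with a steel handle, 220 mm long lying along its x. Bystander. Origin: under its middle.
Not all that is in view belongs to the job. Of the things shaped like the cap, the black one is meant.

How it is judged:
By the outcome, as a careful person would: the job done as asked, in the order asked, and still so for the second after the job is handed in, while the arm keeps its last pose, push and grip.
It also fails if it takes over 46 s, if anything falls off the work surface, if the arm or the gripper's body presses on something with over 40 N, if the wrist force passes 120 N, or if a joint passes its speed limit or range.

ROBOT

A 6-joint arm with a two-finger parallel gripper is mounted at the origin on the work surface. World frame = base frame: x ahead of the robot, y to its left, z up, the work surface at z = 0. Lengths are in m, angles in rad, forces in N, time in s.
With the tool pointing down it reaches from about 0.35 to 0.8 m from the base axis. Payload 7.3 kg.
Tool frame: the origin (TCP) lies on the centre line of the jaws, within the pads' length; the fingertips stand 11 mm ahead of it and the grasp point (between the pads) lies 8 mm behind it; z points along the fingers, y is the line along which they close (so a half turn about z gives the same grasp; the last joint's range is limited). The gripper opens to 85 mm and grips with 20 to 120 N. Pads are 22 mm wide; open, the fingers measure 114 mm over their backs; the gripper's body (76 mm by 85 mm) begins 54 mm behind the grasp point. The pads swing forward as they close: fully open they stand 13 mm farther back than shut.
Start: joints at [-1.438, 0.342, 1.524, -0, 1.275, -0.146], TCP at [0.145, -0.505, 0.242] pointing down, gripper open.
Joint ranges: [-2.53, 2.53], [-0.77, 2.02], [0.04, 2.7], [-1, 4.14], [0.28, 2.66], [-3.11, 3.11]. Speed limits (rad/s): [2.57, 2.57, 3.14, 3.14, 3.14, 3.14].

INTERFACE

Orientations are given as a unit quaternion [w, x, y, z].
In Python, from bench import ctrl, cams, job gives the robot as it stands.
- The arm moves only by the shell command python3 -m crank 'ROWS' [OPENING] [FORCE]. ROWS is JSON, a list that holds one entry, the list of rows, each a list of 6 numbers: the shift along the world's x, y, z in cm, then the turn, a rotation vector about the world's x, y, z in rad. In form: [[[dx, dy, dz, ax, ay, az], ...]]. A call has 1 to 5 rows; each row is the pose to reach, as a shift and turn from the pose commanded when the call began; what a row does not reach only later rows make up. A row lasts 1/8 s, in which the tool goes at most 62.5 mm and 10.7 degrees, less where a joint would pass 70% of its speed; a pose out of reach is approached as far as the arm can. A call with a gripper value outside its range is refused whole. OPENING is the finger opening in cm, from 0 to 8.54, set as the call begins (- or left out, the last holds). The fingers move at their own pace and stop on an object; FORCE is the grip in N (left out, the last holds). Time passes only in rows, so rows that repeat a pose let the fingers close. It gives the time, the measured TCP pose, the force, the opening and the grip force at its end, in the units of the state.
- ctrl.read_state(): the state, without advancing time (a new reading comes with each control period).
- cams.read_camera(name): name is "scene" or "top" or "wrist"; returns the picture (400x640x3 uint8, red, green, blue); there is no depth.
- cams.camera_info(name): a dict with "fx", "fy", "cx", "cy" (pixels), "R" (3x3) and "t" (3): a world point X has camera coordinates R X + t; the wrist camera has in their place "hand_eye" (4x4, takes a point from camera to tool coordinates, whose origin is the TCP and whose axes are the flange's). Camera axes: x right, y down, z forward; pixel columns grow to the right and rows downward; lengths in m; the calibration is good to about 2 mm. A picture is of the moment at which its call begins: read the wrist's pose just before it. camera_info takes no time and is no camera call.
- job.finish_job(): hands the job in; it is judged then, once.
The state is a dict: "t": time; "qpos": joint angles; "joint_vel": joint speeds; "joint_torque": joint torques, N m; "tcp_pos": TCP position; "ee_rot": TCP orientation; "wrist_force": force on the tool from outside, world axes, zero at the start; "wrist_torque": the same for the moment, N m; "finger_gap": finger opening in m; "gripper_force": force on a finger pad.
Only numpy, scipy, OpenCV 4.12 (cv2) and the standard library are available. Lean on these libraries where they do the work, as an engineer would, in place of code of your own. Each camera call takes 0.05 s, during which the arm holds its last target. There are 200 camera calls.

## Working session

There is one attempt and no reset: what is moved stays moved. The work goes in short steps, Python scripts to look and compute and a shell command to move; the robot and the scene stay as the last step left them, time stands still between calls to the robot, and variables do not carry over. Pictures are saved under pics/ and viewed, at most 13 in all, crops included, and the job is handed in when it is done.

```bash
mkdir -p pics; ls; cat > h.py <<'E'
import numpy as np, cv2
from bench import ctrl, cams, job
def cap(name, fn):
    im=cams.read_camera(name); cv2.imwrite('pics/'+fn, im[:,:,::-1]); return im
def ray(name,u,v,state=None):
    c=cams.camera_info(name); d=np.array([(u-c['cx'])/c['fx'],(v-c['cy'])/c['fy'],1.])
    if 'hand_eye' in c:
        from scipy.spatial.transform import Rotation as Ro
        H=np.array(c['hand_eye']); q=np.array(state['ee_rot']); R=Ro.from_quat(np.r_[q[1:],q[0]]).as_matrix()
        return np.array(state['tcp_pos'])+R@H[:3,3], R@H[:3,:3]@d
    R=np.array(c['R']);t=np.array(c['t']); return -R.T@t, R.T@d
def onz(name,u,v,z,state=None):
    o,d=ray(name,u,v,state); return o+d*(z-o[2])/d[2]
E
python3 - <<'E'
from h import *
a=cap('top','top0.png');b=cap('scene','scene0.png')
s=ctrl.read_state();print(s)
for n in('top','scene','wrist'):print(n,cams.camera_info(n))
E
```

```text
pics
{'t': 0.1, 'qpos': array([-1.43799864e+00,  3.42625250e-01,  1.52490613e+00,  9.18960341e-06,
        1.27539877e+00, -1.45991252e-01]), 'joint_vel': array([ 0.00025014, -0.00180225, -0.00286835, -0.00052924, -0.0004308 ,
        0.00037471]), 'joint_torque': array([ 1.32457873e-03, -4.34446549e+01, -2.46489841e+01, -1.82745257e-04,
        4.69579099e-03,  1.92356808e-06]), 'tcp_pos': array([ 0.14445914, -0.50438574,  0.24171524]), 'ee_rot': array([-6.68703157e-04,  9.90300277e-01,  1.38942124e-01,  8.80633779e-06]), 'wrist_force': array([-0.62590038,  0.02141802,  1.11049766]), 'wrist_torque': array([-0.0124598 , -0.00458441, -0.03916691]), 'gripper_force': 0.0, 'finger_gap': 0.08552941870899718}
top {'fx': 456.057042005947, 'fy': 456.057042005947, 'cx': 318.4970894808419, 'cy': 200.44260822222358, 'R': array([[-0.0169907 , -0.99982395,  0.00796143],
       [-0.99845875,  0.01654567, -0.0529751 ],
       [ 0.05283405, -0.00884924, -0.9985641 ]]), 't': array([0.01561314, 0.59020375, 1.46799274])}
scene {'fx': 456.6006217158344, 'fy': 456.6006217158344, 'cx': 323.9753585038954, 'cy': 189.13061628746152, 'R': array([[ 0.67746668,  0.73544019,  0.01290793],
       [ 0.55377247, -0.49841238, -0.6670241 ],
       [-0.48412286,  0.45903466, -0.74492432]]), 't': array([-0.39176924, -0.24783724,  1.50398363])}
wrist {'fx': 345.95580288596705, 'fy': 345.95580288596705, 'cx': 315.06373159063315, 'cy': 203.78125133266846, 'hand_eye': array([[ 2.96007647e-04, -9.59597044e-01, -2.81377729e-01,
         7.16045394e-02],
       [ 9.99999902e-01,  1.91733007e-04,  3.98116767e-04,
        -1.09758368e-03],
       [-3.28082275e-04, -2.81377819e-01,  9.59597007e-01,
        -1.31480257e-01],
       [ 0.00000000e+00,  0.00000000e+00,  0.00000000e+00,
         1.00000000e+00]])}
```

View pics/top0.png

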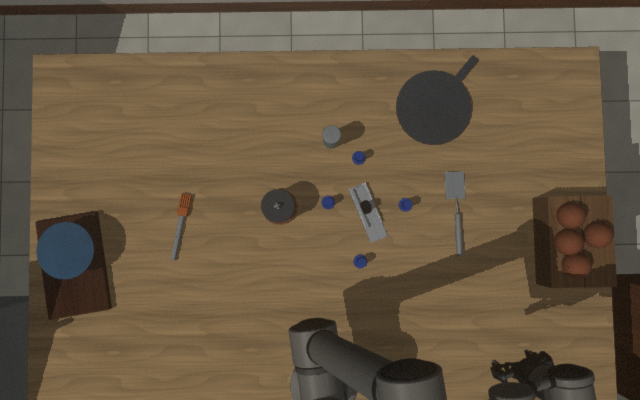

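View pics/scene0.png

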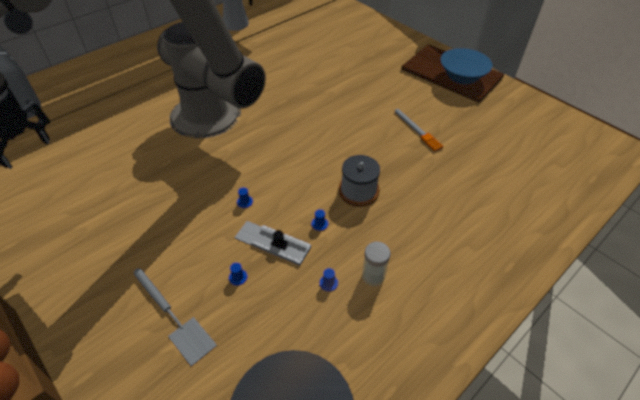

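Top view: the black cap sits in the rail at (366,207) and the tin's stud is at about (278,206). The lookalikes are four blue caps at (359,158), (328,202), (405,205) and (360,261), plus the dark pan at (434,107). I choose the black one in the rail, and check it in a close crop with measurements.

```bash
python3 - <<'E'
from h import *
t=cv2.imread('pics/top0.png');s=cv2.imread('pics/scene0.png')
a=cv2.resize(t[130:280,250:420],None,fx=3.5,fy=3.5,interpolation=cv2.INTER_CUBIC)[:,:,:]
a=a[:525,:]
cv2.imwrite('pics/c0.png',a)
b=cv2.resize(s[140:300,220:400],None,fx=3.5,fy=3.5,interpolation=cv2.INTER_CUBIC); cv2.imwrite('pics/c1.png',b)
for n,(u,v,z) in dict(cap=(366,207,.049),open=(378,240,.003),closed=(360,184,.013),tinlid=(278,206,.095),b1=(359,158,.04),b2=(328,202,.04),b3=(405,205,.04),b4=(360,261,.04),shaker=(332,134,.107)).items(): print(n,onz('top',u,v,z).round(3))
for n,(u,v,z) in dict(cap=(279,233,.049),tin=(361,165,.113)).items(): print(n,onz('scene',u,v,z).round(3))
E
```

```text
cap [ 0.565 -0.145  0.049]
open [ 0.458 -0.187  0.003]
closed [ 0.642 -0.131  0.013]
tinlid [0.571 0.131 0.095]
b1 [ 0.724 -0.127  0.04 ]
b2 [ 0.584 -0.024  0.04 ]
b3 [ 0.57  -0.271  0.04 ]
b4 [ 0.394 -0.123  0.04 ]
shaker [ 0.79  -0.039  0.107]
cap [ 0.571 -0.145  0.049]
tin [0.583 0.126 0.113]
```

View pics/c0.png

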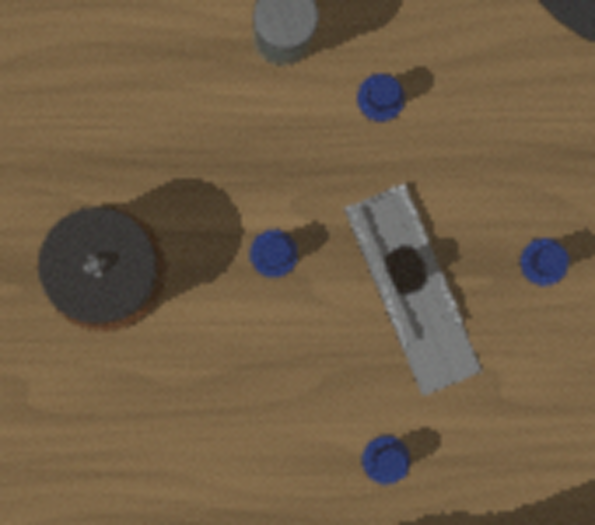

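View pics/c1.png

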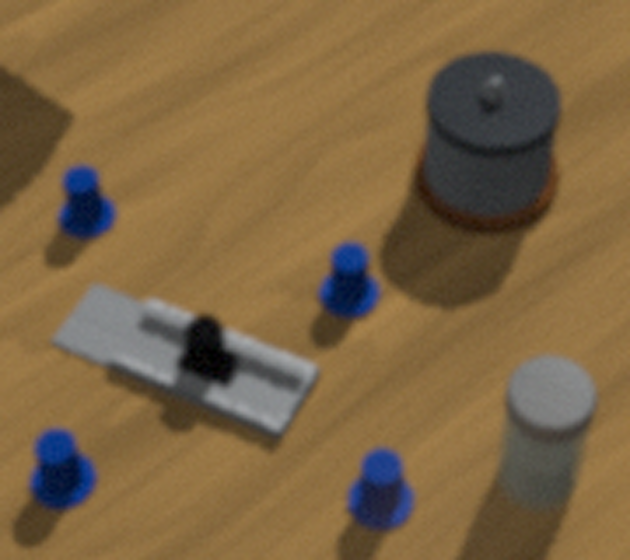

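The crops show the black cap in the slot at c0 (407,270). The bare-floor (open) end is nearest the robot, between c0 corners (424,394) and (481,371); the stud is at c0 (97,265). Next I move above the cap with the jaws turned to close along the rail.

```bash
python3 - <<'E'
from h import *
f=lambda x,y,z: onz('top',(x+.5)/3.5-.5+250,(y+.5)/3.5-.5+130,z)
c1,c2=f(346,208,.013),f(407,184,.013);o1,o2=f(424,394,.003),f(481,371,.003)
print(c1,c2,o1,o2,np.linalg.norm(c1-c2),np.linalg.norm(o1-o2),np.linalg.norm(c1-o1))
d=(c1+c2-o1-o2)/2;print(d,np.degrees(np.arctan2(d[1],d[0])))
E
python3 -m crank '[[[5,4,-1,0,0,0.18],[10,8,-2,0,0,0.36],[15,12,-3,0,0,0.54],[20,16,-4,0,0,0.72],[25,20,-5,0,0,0.9]]]' 8.5 30
python3 -m crank '[[[5,4,-1,0,0,0.18],[10,8,-2,0,0,0.36],[15,13,-3,0,0,0.54],[17.5,16,-3.5,0,0,0.68],[17.5,16,-3.5,0,0,0.68]]]'
```

```text
[ 0.62606712 -0.09288896  0.013     ] [ 0.64760245 -0.15033606  0.013     ] [ 0.45154415 -0.16293163  0.003     ] [ 0.47203909 -0.21674193  0.003     ] 0.061350958140600924 0.057581173714915 0.18831952423253942
[0.17504317 0.06822427 0.01      ] 21.293689534299073
t: 0.72
tcp_pos: [0.3868, -0.3104, 0.1937]
ee_rot: [-0.0, 0.83, 0.558, -0.0]
wrist_force: [0.2, -0.8, -0.3]
finger_gap: 0.0852
gripper_force: 0.0
t: 1.35
tcp_pos: [0.5619, -0.1485, 0.1577]
ee_rot: [-0.001, 0.596, 0.803, 0.0]
wrist_force: [0.2, -0.1, -0.5]
finger_gap: 0.0852
gripper_force: 0.0
```

Sizes check out (61, 58 and 188 mm against 60, 60 and 190). Now a wrist look.

```bash
python3 - <<'E'
from h import *
s=ctrl.read_state(); cap('wrist','w0.png'); print(s['tcp_pos'])
E
```

```text
[ 0.56188539 -0.14851701  0.15770069]
```

View pics/w0.png

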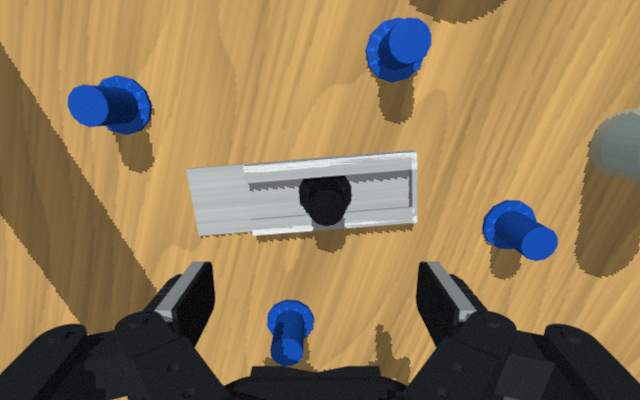

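The wrist view shows the rail from (188,169)-(202,236) at the open end to (416,153)-(417,228) at the closed end, with the black cap's knob top near (326,206). Measuring from these.

```bash
python3 - <<'E'
from h import *
s=ctrl.read_state(); im=cv2.imread('pics/w0.png')
m=(im.max(2)<45).astype(np.uint8); m[250:]=0
n,l,st,c=cv2.connectedComponentsWithStats(m)
for i in range(1,n):
    if st[i,4]>100: print(st[i],c[i])
f=lambda u,v,z:onz('wrist',u,v,z,s)
# knob-top pixel extents: use lower arc (near) of blob
for (u,v) in [(326,203),(326,207)]: print('cap',f(u,v,.049))
for a in [(188,169,.003),(202,236,.003),(416,153,.013),(417,228,.013),(244,165,.013),(253,236,.013)]: print(a,f(*a))
P=[f(*a) for a in [(244,165,.013),(416,153,.013),(253,236,.013),(417,228,.013)]]
for p,q in((0,1),(2,3)):
    d=P[q]-P[p];print(np.linalg.norm(d),np.degrees(np.arctan2(d[1],d[0])))
cv2.imwrite('pics/c2.png',cv2.resize(cv2.convertScaleAbs(im[150:250,260:390],alpha=2.5),None,fx=5,fy=5,interpolation=cv2.INTER_NEAREST))
E
```

```text
[ 300  176   51   50 1971] [325.23744292 198.21562659]
cap [ 0.56767767 -0.14538134  0.049     ]
cap [ 0.56857328 -0.14827561  0.049     ]
(188, 169, 0.003) [ 0.45331048 -0.16264535  0.003     ]
(202, 236, 0.003) [ 0.47653113 -0.21856781  0.003     ]
(416, 153, 0.013) [ 0.62841852 -0.09469345  0.013     ]
(417, 228, 0.013) [ 0.65257533 -0.15404051  0.013     ]
(244, 165, 0.013) [ 0.49900335 -0.14357778  0.013     ]
(253, 236, 0.013) [ 0.52060993 -0.20120266  0.013     ]
0.1383400324566596 20.693184254606894
0.1401396977603869 19.666008962064808
```

View pics/c2.png

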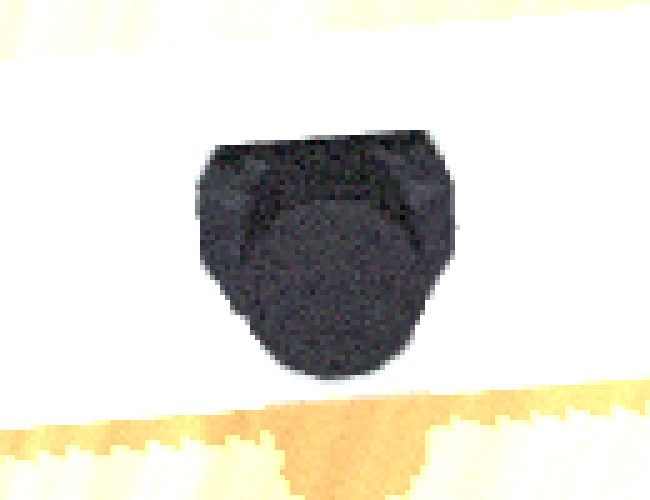

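Knob top centre is at wrist pixel (326.6,207.6), giving a cap centre near (0.569,-0.149). That puts it at rail x ≈ +3 mm, with the rail at about 20.6°. Descending.

```bash

python3 -m crank '[[[0.7,-0.1,-3,0,0,0.065],[0.7,-0.1,-6,0,0,0.065],[0.7,-0.1,-8.5,0,0,0.065],[0.7,-0.1,-8.5,0,0,0.065]]]' 8.5 30
python3 -m crank '[[[0,0,-2,0,0,0],[0,0,-4.1,0,0,0],[0,0,-4.1,0,0,0]]]'
```

```text
t: 1.9
tcp_pos: [0.5656, -0.1535, 0.0725]
ee_rot: [-0.002, 0.573, 0.82, -0.001]
wrist_force: [-0.1, -0.1, 0.9]
finger_gap: 0.0853
gripper_force: 0.0
t: 2.28
tcp_pos: [0.5669, -0.1534, 0.0332]
ee_rot: [-0.001, 0.572, 0.82, -0.0]
wrist_force: [-0.6, 0.7, -0.0]
finger_gap: 0.0848
gripper_force: 0.0
```

```bash

python3 -m crank '[[[0.2,0.4,-0.2,0,0,0],[0.2,0.4,-0.2,0,0,0]]]'
python3 -m crank '[[[0,0,0,0,0,0],[0,0,0,0,0,0],[0,0,0,0,0,0],[0,0,0,0,0,0],[0,0,0,0,0,0]]]' 1.5 30
python3 -m crank '[[[0,0,0,0,0,0],[0,0,0,0,0,0]]]'
python3 - <<'E'
from h import *
cap('wrist','w1.png')
E
```

```text
t: 2.52
tcp_pos: [0.5703, -0.1489, 0.0322]
ee_rot: [0.001, 0.572, 0.82, 0.0]
wrist_force: [0.1, -0.0, -0.1]
finger_gap: 0.085
gripper_force: 0.0
t: 3.15
tcp_pos: [0.5697, -0.1489, 0.0313]
ee_rot: [0.0, 0.572, 0.82, 0.0]
wrist_force: [0.1, 0.0, 3.6]
finger_gap: 0.0272
gripper_force: 29.8
t: 3.4
tcp_pos: [0.5697, -0.1489, 0.0313]
ee_rot: [0.0, 0.572, 0.82, 0.0]
wrist_force: [0.2, -1.0, 4.1]
finger_gap: 0.0276
gripper_force: 29.9
```

View pics/w1.png

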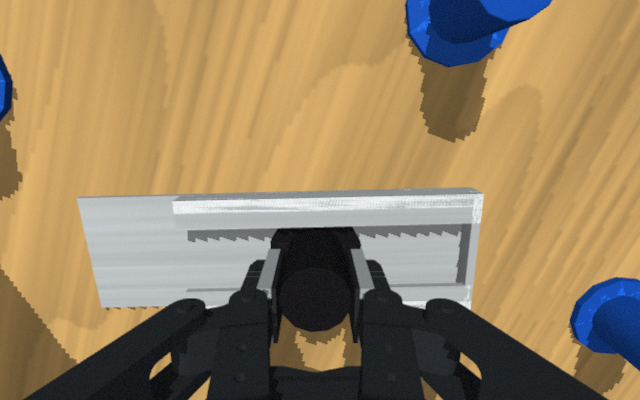

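The knob sits between the pads (27.6 mm gap, 30 N), visible at (315,290). Sliding toward the open end.

```bash

python3 -m crank '[[[-0.9,-0.34,0.1,0,0,0],[-1.9,-0.71,0.1,0,0,0],[-2.8,-1.05,0.1,0,0,0],[-3.7,-1.39,0.1,0,0,0],[-3.7,-1.39,0.1,0,0,0]]]'
```

```text
t: 4.08
tcp_pos: [0.5319, -0.1631, 0.0321]
ee_rot: [-0.0, 0.572, 0.82, -0.0]
wrist_force: [0.1, -0.1, -0.8]
finger_gap: 0.0272
gripper_force: 29.6
```

Clean, with no side force. Continuing.

```bash

python3 -m crank '[[[-1.2,-0.45,0,0,0,0],[-2.4,-0.9,0,0,0,0],[-3.7,-1.39,0,0,0,0],[-5.2,-1.95,0,0,0,0],[-5.2,-1.95,0,0,0,0]]]'
python3 - <<'E'
from h import *
s=ctrl.read_state();print(s['tcp_pos'])
im=cap('wrist','w2.png');cap('top','top2.png')
E
```

```text
t: 4.7
tcp_pos: [0.4793, -0.1826, 0.0321]
ee_rot: [-0.0, 0.573, 0.82, -0.0]
wrist_force: [-0.3, -0.4, -0.2]
finger_gap: 0.0269
gripper_force: 29.7
[ 0.47932859 -0.18264093  0.03212976]
```

View pics/w2.png

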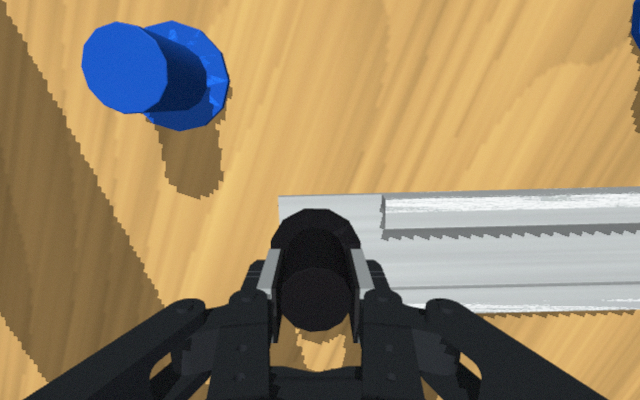

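The flange (right edge at x≈362) is clear of the lips, which start at x≈383. Lifting, gripping harder, then moving near the tin for a close look.

```bash

python3 -m crank '[[[0,0,2,0,0,0],[0,0,6,0,0,0],[0,0,11,0,0,0],[0,0,17,0,0,0],[0,0,17,0,0,0]]]' 1.5 80
python3 -m crank '[[[2,4,0,0,0,0],[4,9,0,0,0,0],[6,14,0,0,0,0],[8,19,0,0,0,0],[8.5,20,0,0,0,0]]]'
python3 -m crank '[[[0,0,0,0,0,0],[0,0,0,0,0,0]]]'
python3 - <<'E'
from h import *
s=ctrl.read_state();print(s['tcp_pos'],s['ee_rot'])
im=cap('wrist','w3.png')
E
```

```text
t: 5.42
tcp_pos: [0.4833, -0.1833, 0.207]
ee_rot: [0.005, 0.572, 0.82, 0.001]
wrist_force: [-0.6, 0.8, -1.3]
finger_gap: 0.026
gripper_force: 78.8
t: 6.05
tcp_pos: [0.5659, 0.021, 0.2007]
ee_rot: [-0.001, 0.57, 0.821, -0.0]
wrist_force: [-0.9, -1.3, -0.8]
finger_gap: 0.0261
gripper_force: 78.9
t: 6.3
tcp_pos: [0.5652, 0.0166, 0.2016]
ee_rot: [-0.0, 0.572, 0.82, -0.0]
wrist_force: [1.3, 0.0, -1.2]
finger_gap: 0.0261
gripper_force: 78.9
[0.56516583 0.01656983 0.2016449 ] [-3.04534979e-04  5.72420163e-01  8.19960317e-01 -3.77743114e-04]
```

View pics/w3.png

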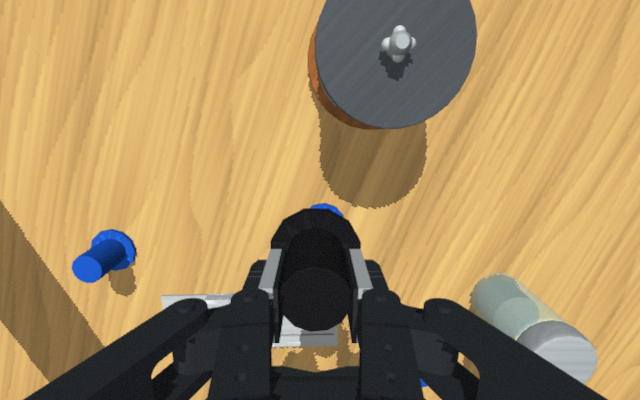

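The wrist view shows the tin's stud tip at about (402,37), and the held cap with its knob top at (315,299) and its flange front edge at (315,209). Computing the offset.

```bash
python3 - <<'E'
from h import *
s=ctrl.read_state(); f=lambda u,v,z:onz('wrist',u,v,z,s); z=s['tcp_pos'][2]
im=cv2.imread('pics/w3.png')
g=cv2.cvtColor(im,cv2.COLOR_BGR2GRAY); sub=g[15:75,370:430]
n,l,st,c=cv2.connectedComponentsWithStats((sub>150).astype(np.uint8))
print([(st[i].tolist(),c[i]+[370,15]) for i in range(1,n) if st[i,4]>15])
print('stud w',f(402,37,.113), 'balls(mid z.103)',f(398.5,45,.103))
print('top',onz('top',277.7,205.7,.108),'scene',onz('scene',360.3,165.5,.113))
# tin lid disc in wrist: dark lid edges
print('lid L,R,bottom',f(316,45,.095),f(477,40,.095),f(388,128,.095))
zt=z-.0321
print('knob top',f(315,299,zt+.049)); 
a=f(315,209,zt+.005); x=np.array([-np.sin(np.radians(20.2)),np.cos(np.radians(20.2)),0])
print('flange front',a,'centre',a-.022*x)
print('LR flange',f(271,243,zt+.005),f(360,243,zt+.005))
print('flange width mm',np.linalg.norm(f(271,243,zt+.005)-f(360,243,zt+.005)))
E
```

```text
[([23, 10, 17, 24, 291], array([400.52233677,  36.75601375])), ([12, 22, 9, 11, 64], array([386.09375,  41.78125])), ([41, 22, 5, 9, 27], array([413.11111111,  40.85185185]))]
stud w [0.57518243 0.13620047 0.113     ] balls(mid z.103) [0.5766077  0.13370937 0.103     ]
top [0.5715173  0.13105654 0.108     ] scene [0.58279213 0.12303909 0.113     ]
lid L,R,bottom [0.5288816  0.11742025 0.095     ] [0.62316319 0.15510826 0.095     ] [0.59223975 0.08589471 0.095     ]
knob top [0.56454469 0.01812505 0.21873875]
flange front [0.55709429 0.0385206  0.17473875] centre [0.56469085 0.01787375 0.17473875]
LR flange [0.54273182 0.014502   0.17473875] [0.58405528 0.02964671 0.17473875]
flange width mm 0.0440112602527458
```

```bash

python3 -m crank '[[[1.5,3.2,-2,0,0,0],[3,6.5,-4,0,0,0],[3,6.5,-4,0,0,0],[3,6.5,-4,0,0,0]]]'
python3 - <<'E'
from h import *
s=ctrl.read_state();print(s['tcp_pos'],s['ee_rot'])
im=cap('wrist','w4.png')
cv2.imwrite('pics/c4.png',cv2.resize(im[100:350,220:420,::-1],None,fx=2.4,fy=2.4,interpolation=cv2.INTER_CUBIC))
E
```

```text
t: 6.85
tcp_pos: [0.5955, 0.0815, 0.1624]
ee_rot: [0.0, 0.572, 0.82, -0.0]
wrist_force: [0.1, -0.4, 0.3]
finger_gap: 0.0259
gripper_force: 79.0
[0.59548945 0.08149231 0.16237868] [ 1.59928199e-04  5.72337000e-01  8.20018483e-01 -1.46680323e-04]
```

View pics/c4.png

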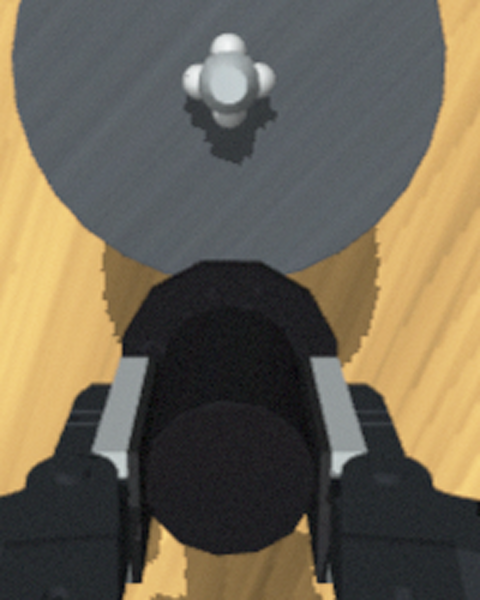

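Seen in the crop: stud tip at (230,88), ball ring centre at (229,80), knob top centre at (229,477) and flange front at (229,262).

```bash
python3 - <<'E'
from h import *
s=ctrl.read_state(); f=lambda u,v,z:onz('wrist',220+u/2.4-.3,100+v/2.4-.3,z,s); z=s['tcp_pos'][2]
st=f(230,88,.113);sb=f(229,80,.103);print(st,sb)
x=np.array([-np.sin(np.radians(20.2)),np.cos(np.radians(20.2)),0]);zt=z-.0321
k=f(229,477,zt+.049);a=f(229,262,zt+.005)-.022*x;print(k,a)
l,r=f(13,55,.095),f(446,55,.095);print('lid mid',(l+r)/2,np.linalg.norm(l-r))
d=(st+sb)/2-(k+a)/2;print('move cm',d*100, 'underside z',zt+.001, s['tcp_pos'])
E
```

```text
[0.57673898 0.13380571 0.113     ] [0.57627188 0.13451845 0.103     ]
[0.59489891 0.08330194 0.17966313] [0.59516819 0.08289214 0.13566313]
lid mid [0.57467899 0.13932531 0.095     ] 0.10130316073115843
move cm [-1.85281219  5.10650402 -4.96631343] underside z 0.13166313426730633 [0.59565168 0.08132623 0.16276313]
```

Consistent to within 1 mm. Moving over the stud and descending to the ball contact height.

```bash

python3 -m crank '[[[-0.6,1.7,0,0,0,0],[-1.3,3.5,0,0,0,0],[-1.85,5.1,0,0,0,0],[-1.85,5.1,0,0,0,0],[-1.85,5.1,0,0,0,0]]]'
python3 -m crank '[[[0,0,-1,0,0,0],[0,0,-1.8,0,0,0],[0,0,-2.3,0,0,0],[0,0,-2.3,0,0,0]]]'
```

```text
t: 7.52
tcp_pos: [0.5771, 0.1339, 0.1621]
ee_rot: [0.0, 0.572, 0.82, -0.0]
wrist_force: [0.1, -0.2, -0.5]
finger_gap: 0.026
gripper_force: 79.0
t: 8.02
tcp_pos: [0.5768, 0.1335, 0.1384]
ee_rot: [-0.0, 0.572, 0.82, -0.0]
wrist_force: [-0.4, -0.3, -0.4]
finger_gap: 0.0263
gripper_force: 79.0
```

```bash

python3 -m crank '[[[0,0,-0.3,0,0,0],[0,0,-0.3,0,0,0]]]'
python3 -m crank '[[[0,0,-0.2,0,0,0],[0,0,-0.2,0,0,0]]]'
```

```text
t: 8.28
tcp_pos: [0.5771, 0.1337, 0.1361]
ee_rot: [0.0, 0.572, 0.82, 0.0]
wrist_force: [0.1, 0.3, -1.0]
finger_gap: 0.026
gripper_force: 79.0
t: 8.52
tcp_pos: [0.5772, 0.1336, 0.1345]
ee_rot: [0.0, 0.572, 0.82, 0.0]
wrist_force: [-0.9, -1.2, 2.7]
finger_gap: 0.0259
gripper_force: 79.6
```

Contact comes at the expected ball height (11 mm above home), with small side forces. Pushing.

```bash

python3 -m crank '[[[0,0,-0.2,0,0,0],[0,0,-0.2,0,0,0]]]'
python3 -m crank '[[[0,0,-0.2,0,0,0],[0,0,-0.2,0,0,0]]]'
python3 -m crank '[[[0,0,-0.2,0,0,0],[0,0,-0.2,0,0,0]]]'
```

```text
t: 8.78
tcp_pos: [0.5773, 0.1335, 0.1334]
ee_rot: [0.001, 0.572, 0.82, 0.0]
wrist_force: [-2.4, -1.9, 8.7]
finger_gap: 0.0262
gripper_force: 80.3
t: 9.02
tcp_pos: [0.577, 0.1335, 0.1306]
ee_rot: [0.0, 0.572, 0.82, -0.0]
wrist_force: [-1.6, -1.3, 3.0]
finger_gap: 0.0261
gripper_force: 79.5
t: 9.28
tcp_pos: [0.5766, 0.1335, 0.1268]
ee_rot: [-0.001, 0.572, 0.82, -0.001]
wrist_force: [0.3, -1.1, -6.5]
finger_gap: 0.0258
gripper_force: 78.9
```

The force reversed, so it is past the snap. Following down to seat it and build up press force.

```bash

python3 -m crank '[[[0,0,-0.2,0,0,0],[0,0,-0.2,0,0,0]]]'
python3 -m crank '[[[0,0,-0.2,0,0,0],[0,0,-0.2,0,0,0]]]'
```

```text
t: 9.52
tcp_pos: [0.5766, 0.1337, 0.125]
ee_rot: [-0.001, 0.572, 0.82, -0.001]
wrist_force: [-0.6, -1.7, -8.1]
finger_gap: 0.0257
gripper_force: 79.0
t: 9.78
tcp_pos: [0.577, 0.1339, 0.1242]
ee_rot: [-0.0, 0.572, 0.82, 0.0]
wrist_force: [-1.5, -0.8, -2.6]
finger_gap: 0.026
gripper_force: 79.3
```

```bash

python3 -m crank '[[[0,0,-0.2,0,0,0],[0,0,-0.2,0,0,0]]]'
python3 -m crank '[[[0,0,-0.2,0,0,0],[0,0,-0.2,0,0,0]]]'
```

```text
t: 10.02
tcp_pos: [0.5773, 0.1339, 0.1235]
ee_rot: [0.0, 0.572, 0.82, 0.0]
wrist_force: [-4.1, -1.2, 7.3]
finger_gap: 0.0261
gripper_force: 80.5
t: 10.28
tcp_pos: [0.5773, 0.1339, 0.1235]
ee_rot: [0.001, 0.572, 0.82, 0.001]
wrist_force: [-8.8, -2.4, 18.6]
finger_gap: 0.026
gripper_force: 82.0
```

```bash

python3 -m crank '[[[-0.1,0,-0.15,0,0,0],[-0.1,0,-0.15,0,0,0],[-0.1,0,-0.15,0,0,0],[-0.1,0,-0.15,0,0,0]]]'
python3 - <<'E'
from h import *
im=cap('scene','scene5.png');
cv2.imwrite('pics/c5.png',cv2.resize(im[110:230,290:430,::-1],None,fx=5,fy=5,interpolation=cv2.INTER_CUBIC))
s=ctrl.read_state();print(s['tcp_pos'],s['wrist_force'])
E
```

```text
t: 10.78
tcp_pos: [0.5773, 0.1339, 0.1234]
ee_rot: [0.002, 0.572, 0.82, 0.002]
wrist_force: [-8.7, -2.7, 26.6]
finger_gap: 0.026
gripper_force: 82.8
[0.57727243 0.13390853 0.12348273] [-9.03534526 -1.84006538 26.37950333]
```

View pics/c5.png

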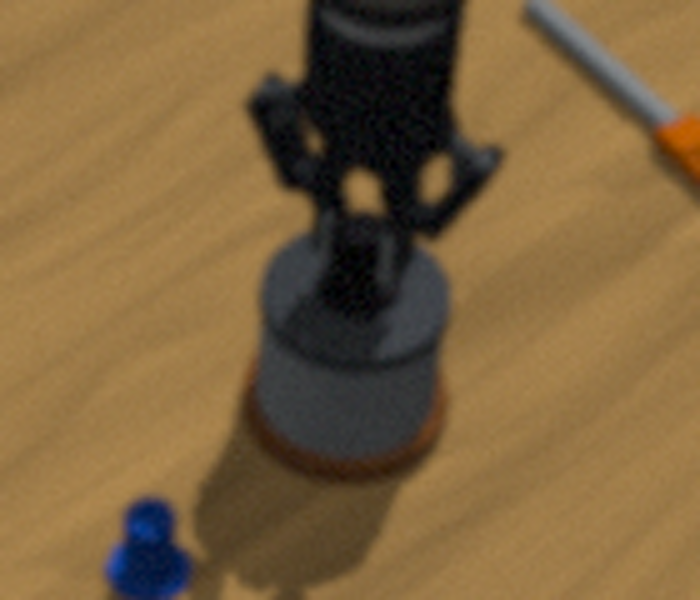

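The cap sits on the lid. The height matches home (underside ≈ 0.095 m) and does not move under a steady 26 N press.

```bash
python3 -c "
from bench import job; print(job.finish_job())"
```

```text
the job is handed in; nothing more can be done
None
```

The black cap is out of the rail and snapped fully home on the tin's stud, and I handed the job in at about 11 s with the gripper still holding it down at about 26 N; the shaker, spatula and brush were not touched.

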